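# Prise open the stiff parts tin and sort the salvaged motorcycle parts

## Robot

A 6-joint arm with a two-finger parallel gripper is mounted at the origin on the work surface. World frame = base frame: x ahead of the robot, y to its left, z up, the work surface at z = 0. Lengths are in m, angles in degrees, forces in N, time in s.
With the tool pointing down it reaches from about 0.4 to 0.825 m from the base axis. Payload 7 kg.
Tool frame: the origin (TCP) lies between the finger pads; the fingertips stand 22 mm ahead of it and the grasp point (between the pads) lies 3 mm ahead of it; z points along the fingers, y is the line along which they close (so a half turn about z gives the same grasp; the last joint's range is limited). The gripper opens to 88 mm and grips with 3 to 60 N. Pads are 19 mm wide; open, the fingers measure 130 mm over their backs; the gripper's body (78 mm by 193 mm) begins 47 mm behind the grasp point.
Start: joints at [81.48, 20.546, 0.682, 0, -70.136, -16.507], TCP at [0.286, 0.612, 0.249] pointing down, gripper open.
Joint ranges: [-176.03, 176.03], [-82.01, 121.73], [-58.28, 71.71], [-173.87, 95.51], [-174.79, -0.11], [-173.66, 173.66]. Speed limits (degrees/s): [136.94, 136.94, 172.46, 180, 180, 180].

## Interface

Orientations are given as [roll, pitch, yaw] about the fixed x, y, z axes, in that order (R = Rz(yaw) Ry(pitch) Rx(roll)).
In Python, from plant import r, vision gives the robot as it stands.
- The arm moves only by the shell command python3 -m pendant 'ROWS' [FORCE]. ROWS is JSON, a list that holds one entry, the list of rows, each a list of 7 numbers: the shift along the tool's x, y, z scaled (see below), then the turn, a rotation vector about the tool's x, y, z scaled (see below), then the opening, from -1 (shut) to 1 (fully open). In form: [[[x, y, z, wx, wy, wz, fingers], ...]]. A call has exactly 8 rows; each row shifts and turns the commanded pose from where the row before left it, along the tool's axes as they then stand; what a row does not reach is not made up. The controller multiplies each number of a shift by 20 mm and each number of a turn by 4 degrees. A row lasts 1/10 s, in which the tool goes at most 50 mm and 8.59 degrees, less where a joint would pass 70% of its speed; a pose out of reach is approached as far as the arm can. A call with a number of a shift or a turn outside -1 to 1 is refused whole. A call with a gripper value outside its range is refused whole. The fingers move at their own pace and stop on an object; FORCE is the grip in N (left out, the last holds). Time passes only in rows, so rows that do not move let the fingers close, or fill a call up. It gives the time, the measured TCP pose, the force, the opening and the grip force at its end, in the units of the state.
- r.get_state(): the state, without advancing time (a new reading comes with each control period).
- vision.capture(name): name is "scene" or "top" or "wrist"; returns a dict with "frame" (384x512x3 uint8, blue, green, red), "depth" (384x512 float32, m along the optical axis (not along the pixel's ray), 0 where there is no reading), "camera_matrix" (3x3 intrinsics, pixels), "extrinsics" (4x4, takes a point from world to camera coordinates); the wrist camera has in their place "hand_eye" (4x4, takes a point from camera to tool coordinates, whose origin is the TCP and whose axes are the flange's). Camera axes: x right, y up, looking along -z (the intrinsics and any distortion apply to the point x, -y, -z); pixel columns grow to the right and rows downward; lengths in m; the calibration is good to about 2 mm. A picture is of the moment at which its call begins: read the wrist's pose just before it.
- r.close_job(): hands the job in; it is judged then, once.
The state is a dict: "time_s": time; "joints": joint angles; "qd": joint speeds; "joint_torque": joint torques, N m; "tcp_pos": TCP position; "eef_rot": TCP orientation; "contact_force": force on the tool from outside, world axes, zero at the start; "moment": the same for the moment, N m; "gripper_width": finger opening in m; "gripper_force": force on a finger pad.
Only numpy, scipy, OpenCV 4.12 (cv2) and the standard library are available. Lean on these libraries where they do the work, as an engineer would, in place of code of your own. Each camera call takes 0.05 s, during which the arm holds its last target. There are 200 camera calls.

## Task

Lever the lid of the green parts tin up with the blade of the scraper in its front notch, swing the lid right back, and sort all the parts inside into the bins: spark plugs in the red, wheel bearings in the blue, brake pads in the yellow. Then leave the tin fully shut and the scraper lying back on its rubber mat, and do not shift the other things on the bench.

Things in the scene. Friction and masses are not known exactly. Their poses are not given: they have to be found in the camera images.
- tin: green sheet-steel parts tin, a shallow box 178 (its x) x 278 (its y) x 50 mm high without the lid; it does not move on the bench. Origin: centre of its underside; z up; its front looks along its -x, the hinge runs along the top of its +x wall. Walls and floor are 3 mm thick (inner floor 3 mm above the bench). All parts start lying flat inside, their middles at least 4 cm from its walls.
- tin_notch (a point): middle of the pry notch at the outer face of the tin's front wall: a slot 48 mm wide open through the wall, from 41 mm above the bench up to the underside of the closed lid at 50.5 mm (the point is at 45.5 mm). Axes as tin: the blade goes in along +x. Too low for a finger.
- lid (a joint): angle of the tin's lid, rad: 0 shut, 2.1 the stop, leaning back past upright. No handle and no catch; the hinge is stiff (0.4 N m of friction), so the lid stays wherever it is left and must be pushed shut. It takes about 4 N at the front edge to raise it
- lid_hinge (a point): point on the hinge axis, middle of the lid's back edge, on the underside of the lid, 50.5 mm above the bench. Axes turn with the lid and agree with the tin's when shut; the hinge axis is y
- lid_edge (a point): middle of the lid's front edge, on its underside, 181 mm from the hinge axis. The lid is a steel plate 181 x 284 x 3 mm, 0.3 kg, lid's z out of its outer face, with a 9 mm deep turned-down rim (none for 64 mm in front of the notch, none along the hinge)
- scraper: gasket scraper: orange handle 100 x 22 x 18 mm (100 along its x, from x = -55 to 45 mm) with a flat steel blade 28 mm wide, 2.5 mm thick from x = 45 to 125 mm; 0.13 kg. Origin: under the handle, 55 mm from its rear end, z up when lying flat; the blade's mid-plane is 9 mm above the origin
- scraper_tip (a point): middle of the blade's front edge, 125 mm ahead of and 9 mm above the scraper's origin
- mat: black rubber tool mat 260 (its x) x 120 (its y) x 3 mm, fixed to the bench; the scraper lies on it along its x. Origin: centre of its underside
- bin_red: red storage bin for the spark plugs, open-topped, 115 (its x) x 130 (its y) x 50 mm high, walls and floor 4 mm, fixed. Origin: centre of its underside. The three bins stand in a row and swap places
- bin_blue: blue storage bin for the wheel bearings, open-topped, 115 (its x) x 130 (its y) x 50 mm high, walls and floor 4 mm, fixed. Origin: centre of its underside. The three bins stand in a row and swap places
- bin_yellow: yellow storage bin for the brake pads, open-topped, 115 (its x) x 130 (its y) x 50 mm high, walls and floor 4 mm, fixed. Origin: centre of its underside. The three bins stand in a row and swap places
- plug_a: spark plug lying down, 66 mm long along its x: hexagon 16 mm long and 22 mm wide around the origin (grip here, across its y), brass thread 12 mm thick out to x = -29 mm, white insulator 11 to 17 mm thick out to x = +37 mm. Origin: middle of the hexagon, on the axis, 10.5 mm above what it lies on. 55 g. May be absent (None)
- plug_b: spark plug lying down, 66 mm long along its x: hexagon 16 mm long and 22 mm wide around the origin (grip here, across its y), brass thread 12 mm thick out to x = -29 mm, white insulator 11 to 17 mm thick out to x = +37 mm. Origin: middle of the hexagon, on the axis, 10.5 mm above what it lies on. 55 g. May be absent (None)
- bearing_a: steel wheel bearing with black seals, a disc 42 mm in diameter and 12 mm thick, its axis along z. Origin: its centre, 6 mm above what it lies on. 70 g. May be absent (None)
- bearing_b: steel wheel bearing with black seals, a disc 42 mm in diameter and 12 mm thick, its axis along z. Origin: its centre, 6 mm above what it lies on. 70 g. May be absent (None)
- pad_a: brake pad: copper-coloured steel back plate 66 (its x) x 38 (its y) x 5 mm with black lining 6 mm thick on top. Origin: 5.5 mm above what it lies on, in the middle. 90 g. May be absent (None)
- pad_b: brake pad: copper-coloured steel back plate 66 (its x) x 38 (its y) x 5 mm with black lining 6 mm thick on top. Origin: 5.5 mm above what it lies on, in the middle. 90 g. May be absent (None)
- tape: black tape roll, 56 mm across, 19 mm high; not part of the job, leave it where it is. Origin: centre of its underside
- wrench: steel ring spanner 180 mm long, flat on the bench; not part of the job, leave it where it is. Origin: centre of its underside
- grease: blue grease can 70 mm across, 55 mm high; not part of the job, leave it where it is. Origin: centre of its underside
- spray: white spray can 65 mm across, 170 mm high; not part of the job, leave it where it is. Origin: centre of its underside
- headlight: headlight unit 144 mm across, 83 mm high, at the back; not part of the job, leave it where it is. Origin: centre of its underside
- driver: screwdriver with a red handle, 200 mm long, at the back; not part of the job, leave it where it is. Origin: centre of its underside
- mug: blue mug 76 mm across, 85 mm high; not part of the job, leave it where it is. Origin: centre of its underside
Mind the look-alikes: they are no part of the job. What is shaped like the bin_blue but pink is not meant.

How it is judged (in metres and radians):
On the way, in this order (a step that is already met when the one before it is completed fails the run):
1. the scraper's blade bears on the lid and has raised it at least 0.07 rad (about 12 mm at the front edge) (value of joint lid above 0.07 rad and contact force between scraper and lid above 0.5 N), for 0.2 s.
2. the lid stands open, at least 1.2 rad (value of joint lid above 1.2 rad), for 0.2 s.
3. every part present is in its bin (x of plug_a in the frame of bin_red between -0.052 and 0.052 m and y of plug_a in the frame of bin_red between -0.06 and 0.06 m and z of plug_a in the frame of bin_red between 0 and 0.05 m and x of plug_b in the frame of bin_red between -0.052 and 0.052 m and y of plug_b in the frame of bin_red between -0.06 and 0.06 m and z of plug_b in the frame of bin_red between 0 and 0.05 m and x of bearing_a in the frame of bin_blue between -0.052 and 0.052 m and y of bearing_a in the frame of bin_blue between -0.06 and 0.06 m and z of bearing_a in the frame of bin_blue between 0 and 0.05 m and x of bearing_b in the frame of bin_blue between -0.052 and 0.052 m and y of bearing_b in the frame of bin_blue between -0.06 and 0.06 m and z of bearing_b in the frame of bin_blue between 0 and 0.05 m and x of pad_a in the frame of bin_yellow between -0.052 and 0.052 m and y of pad_a in the frame of bin_yellow between -0.06 and 0.06 m and z of pad_a in the frame of bin_yellow between 0 and 0.05 m and x of pad_b in the frame of bin_yellow between -0.052 and 0.052 m and y of pad_b in the frame of bin_yellow between -0.06 and 0.06 m and z of pad_b in the frame of bin_yellow between 0 and 0.05 m), for 0.2 s.
At the end, for the whole second after the job is handed in: every part present lies in the bin of its kind (origin inside the walls, under 50 mm above the bin's underside), the lid is shut to within 0.04 rad, and the scraper rests on the mat (origin within 100 mm along and 60 mm across of the mat's centre, under 35 mm above the bench) (all of step 3 and x of scraper in the frame of mat between -0.1 and 0.1 m and y of scraper in the frame of mat between -0.06 and 0.06 m and z of scraper in the frame of mat between -0.002 and 0.035 m and linear speed of scraper below 0.02 m/s and value of joint lid below 0.04 rad); the robot touches nothing.
It fails at once if one of the other things on the bench (tape, spanner, grease can, spray can, headlight, screwdriver, mug) is moved more than 5 cm (distance of any of tape, wrench, grease, spray, headlight, driver, mug from where it was at the start of the episode above 0.05 m).
Of plug_a, plug_b, bearing_a, bearing_b, pad_a, pad_b only 3 to 5 are there at a start; the rules pass over those that are not, and their reading is None.
At some moment in a run one of scraper may be knocked a few centimetres aside while the robot is not near it.
Once in a run the grip may slacken for a moment while it holds something.
It also fails if it takes over 210 s, if anything falls off the work surface, if the arm or the gripper's body presses on something with over 40 N, if the wrist force passes 120 N, or if a joint passes its speed limit or range.

## Working session

There is one attempt and no reset: what is moved stays moved. The work goes in short steps, Python scripts to look and compute and a shell command to move; the robot and the scene stay as the last step left them, time stands still between calls to the robot, and variables do not carry over. Pictures are saved under pics/ and viewed, at most 14 in all, crops included, and the job is handed in when it is done.

```bash
ls; mkdir -p pics; cat > h.py <<'E'
import numpy as np,cv2
from plant import r,vision
from scipy.spatial.transform import Rotation as R
def cap(n):
    s=r.get_state(); c=vision.capture(n); c['s']=s
    if 'extrinsics' in c: c['T']=np.linalg.inv(c['extrinsics'])
    else:
        T=np.eye(4);T[:3,:3]=R.from_euler('xyz',s['eef_rot'],degrees=True).as_matrix();T[:3,3]=s['tcp_pos'];c['T']=T@np.array(c['hand_eye'])
    return c
def rays(c,uv):
    K=np.array(c['camera_matrix']);uv=np.atleast_2d(np.float64(uv))
    d=np.c_[(uv[:,0]-K[0,2])/K[0,0],-(uv[:,1]-K[1,2])/K[1,1],-np.ones(len(uv))]
    return c['T'][:3,3],d@c['T'][:3,:3].T
def onz(c,uv,z):
    o,d=rays(c,uv); return o+d*((z-o[2])/d[:,2])[:,None]
def dep(c,uv):
    o,d=rays(c,uv); uv=np.atleast_2d(np.int32(np.round(uv))); return o+d*c['depth'][uv[:,1],uv[:,0]][:,None]
def cloud(c):
    v,u=np.mgrid[:384,:512]; return dep(c,np.c_[u.ravel(),v.ravel()]).reshape(384,512,3)
E
python3 - <<'E'
from h import *
for n in ('scene','top','wrist'):
    c=cap(n); cv2.imwrite(f'pics/{n}0.png',c['frame']); print(n,c['T'].round(3).tolist(),c['camera_matrix'],[k for k in c if k not in('frame','depth')])
    np.savez(f'{n}0.npz',frame=c['frame'],depth=c['depth'],T=c['T'],camera_matrix=c['camera_matrix'])
print(r.get_state())
a=cv2.imread('pics/top0.png');cv2.imwrite('pics/top0b.png',cv2.resize(a,(800,600)))
E
```

```text
pics
scene [[-0.635, -0.619, 0.463, 1.12], [0.773, -0.506, 0.384, 0.457], [-0.003, 0.601, 0.799, 1.054], [0.0, 0.0, 0.0, 1.0]] [[415.25719609   0.         251.11156691]
 [  0.         415.25719609 196.28335254]
 [  0.           0.           1.        ]] ['camera_matrix', 'extrinsics', 's', 'T']
top [[-0.022, 0.997, -0.078, 0.42], [-1.0, -0.02, 0.019, -0.017], [0.018, 0.078, 0.997, 1.51], [0.0, 0.0, 0.0, 1.0]] [[429.42729915   0.         257.866705  ]
 [  0.         429.42729915 190.10833437]
 [  0.           0.           1.        ]] ['camera_matrix', 'extrinsics', 's', 'T']
wrist [[-0.423, 0.863, 0.274, 0.36], [-0.906, -0.404, -0.127, 0.576], [0.001, -0.302, 0.953, 0.384], [0.0, 0.0, 0.0, 1.0]] [[297.50965237   0.         252.83826109]
 [  0.         297.50965237 193.4413563 ]
 [  0.           0.           1.        ]] ['camera_matrix', 'hand_eye', 's', 'T']
{'time_s': 0.15, 'joints': array([ 8.14807089e+01,  2.05828591e+01,  6.46267180e-01, -1.40863542e-02,
       -7.01346190e+01, -1.65086350e+01]), 'qd': array([ 0.01326369, -0.16976566,  0.0780599 ,  0.01677233, -0.04847348,
        0.01939006]), 'joint_torque': array([-1.16631476e-03, -5.83276820e+01,  2.93291312e+01,  7.00116053e+00,
        8.83649656e-03, -9.98072733e-05]), 'tcp_pos': array([0.2854293 , 0.61131866, 0.24783335]), 'eef_rot': array([ 1.79927961e+02, -7.53912769e-03, -2.50327163e+01]), 'contact_force': array([ 0.472263  ,  0.63338972, -0.25380527]), 'moment': array([-0.03708631, -0.00039815,  0.01086166]), 'gripper_force': 0.0, 'gripper_width': 0.08789843279298264}
```

View pics/top0b.png

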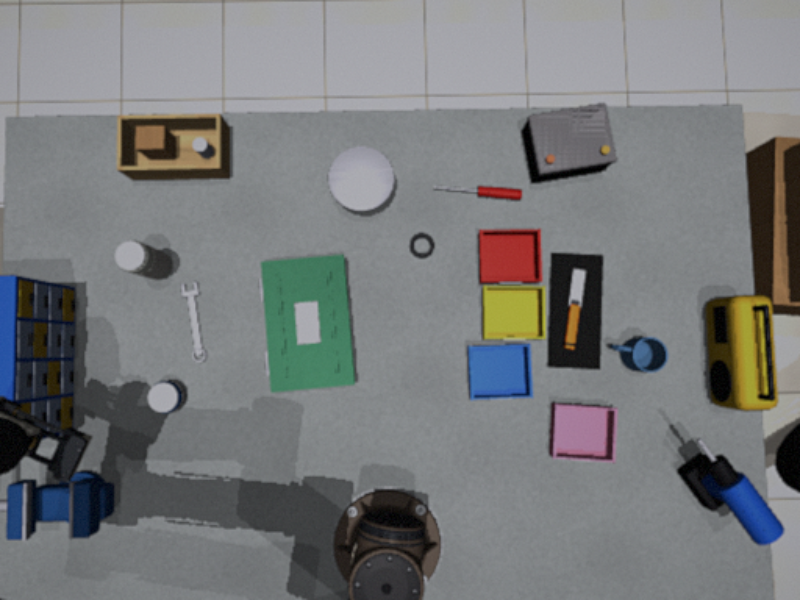

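View pics/scene0.png

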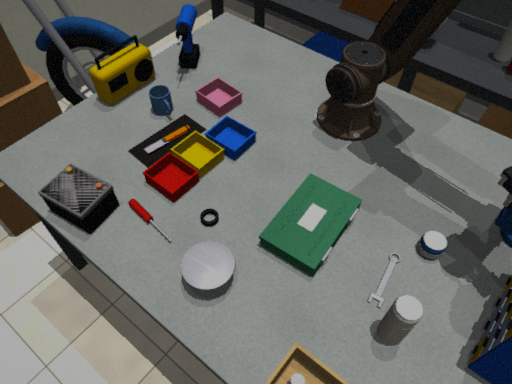

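The top view (800×600) shows the tin at (308,322) with its hinge hardware on the left edge, so the front and notch are on the right at about (350,320). The scraper is on its mat at (575,310). The bins are red (510,255), yellow (513,313) and blue (500,370). The pink box at (583,432) is the decoy bin: it has a bin's shape, but the real blue bin is the one at (500,370). Tape is at (422,245) and the mug at (645,352).

```bash
cat >> h.py <<'E'
def mask(f,lo,hi):
    m=cv2.inRange(cv2.cvtColor(f,cv2.COLOR_BGR2HSV),lo,hi); return m
def comps(m,n=3,amin=60):
    k,l,s,ce=cv2.connectedComponentsWithStats(m)
    idx=sorted(range(1,k),key=lambda i:-s[i,4])[:n]
    return [(l==i) for i in idx if s[i,4]>=amin]
def rect(P):
    (cx,cy),(w,h),a=cv2.minAreaRect(np.float32(P[:,:2]*1000))
    if w<h: w,h,a=h,w,a+90
    return np.round([cx,cy,w,h,(a+90)%180-90],1)   # mm, long-axis angle
E
python3 - <<'E'
from h import *
for n in('top0','scene0'):
    c=dict(np.load(n+'.npz'));f=c['frame'];X=cloud(c)
    print(n,'bench z',np.median(X[...,2][(abs(X[...,0]-.6)<.05)&(abs(X[...,1]+.0)<.03)]).round(4))
    for nm,lo,hi in[('green',(60,80,30),(90,255,255)),('red',(0,170,60),(4,255,255)),('yellow',(22,150,60),(32,255,255)),('blue',(105,120,60),(120,255,255)),('orange',(8,150,80),(20,255,255)),('black',(0,0,0),(180,255,45))]:
        for m in comps(mask(f,lo,hi),2 if nm in('red','blue','black') else 1):
            P=X[m];v=np.argwhere(m).mean(0)[::-1]
            hi_=P[P[:,2]>np.percentile(P[:,2],90)-.006] if nm in('red','yellow','blue','green') else P
            print(nm,v.round(),'n',m.sum(),'z',np.percentile(P[:,2],[5,50,95]).round(4),rect(hi_))
c=dict(np.load('top0.npz'));X=cloud(c);f=c['frame']
m=(np.arange(512)[None,:]>350)&(np.arange(512)[None,:]<388)&(np.arange(384)[:,None]>160)&(np.arange(384)[:,None]<236)&(mask(f,(0,0,140),(180,60,255))>0)
print('blade',rect(X[m]),X[m].mean(0))
cv2.imwrite('pics/cropA.png',np.hstack([cv2.resize(f[150:245,300:400],(400,380),interpolation=2),cv2.resize(f[155:255,155:235],(304,380),interpolation=2)]))
E
```

```text
top0 bench z 0.0004
green [197. 207.] n 4008 z [0.0489 0.0544 0.0597] [486.6 120.9 281.3 264.9   4.1]
red [325. 164.] n 1174 z [-0.0005  0.0056  0.0526] [ 572.4 -171.3  405.9  152.1  -66. ]
red [319. 123.] n 151 z [0.0187 0.0244 0.0302] [ 768.6 -268.8   92.    21.1   81.9]
yellow [480. 225.] n 1719 z [0.1253 0.1385 0.151 ] [ 357.8 -419.5  785.1  219.8  -83.2]
blue [319. 237.] n 1315 z [-0.0004  0.0058  0.0521] [ 367.  -168.6  301.6  113.2  -88.8]
blue [481. 327.] n 872 z [0.1816 0.1979 0.2049] [  94.9 -710.9  128.6   42.8   35.9]
orange [366. 207.] n 170 z [0.0044 0.0204 0.0254] [ 469.5 -424.3   88.1   29.8  -10.7]
black [ 24. 266.] n 2680 z [0.0393 0.2268 0.4615] [442.9 448.2 816.9 446.3 -64.1]
black [368. 199.] n 1895 z [-0.002   0.0034  0.009 ] [ 514.4 -258.9  468.5  255.9   85.6]
scene0 bench z -0.0017
green [309. 224.] n 5071 z [0.0241 0.0514 0.0548] [744.4 232.1 844.8 230.5  15.6]
red [171. 175.] n 870 z [-0.0012  0.0034  0.0495] [817.   66.5 975.3 160.4  61.5]
red [139. 209.] n 195 z [0.015  0.022  0.0264] [ 775.3 -271.9  102.3   21.7   83.8]
yellow [118.  71.] n 1788 z [0.023  0.125  0.1397] [ 780.6 -219.8 1499.2  209.6   55.4]
blue [230. 136.] n 1069 z [-0.0008  0.0148  0.0493] [ 741.8   41.5 1110.3  172.    38.8]
blue [91. 27.] n 822 z [-0.1397 -0.0908 -0.0658] [ 586.5 -506.7 2191.7  220.4   66.8]
orange [177. 133.] n 170 z [0.0014 0.017  0.022 ] [ 797.1  -17.4 1143.6   93.4   51.1]
black [394.  54.] n 12897 z [-0.3912  0.0627  0.4275] [-632.4  -19.3 3260.1 1601.6   41.4]
black [ 88. 212.] n 1214 z [0.009  0.0509 0.0917] [ 9.490e+02 -6.000e-01  9.614e+02  1.715e+02  7.960e+01]
blade [ 525.9 -268.   481.4  255.3   84.8] [ 0.54521509 -0.45334114  0.01573147]
```

View pics/cropA.png

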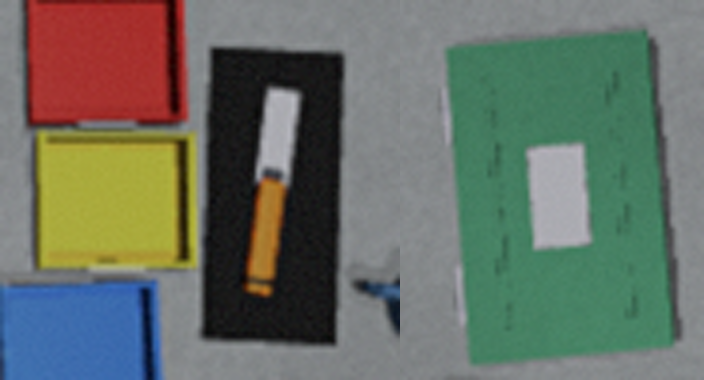

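The crop shows the scraper at (270,190) on the black mat with its blade pointing up (+x), and the tin with its hinges on the left edge. Zero-depth pixels spoiled those fits, so I'll cast contours onto known planes instead.

```bash
cat >> h.py <<'E'
def prect(c,m,z):
    cs,_=cv2.findContours(np.uint8(m)*255,cv2.RETR_EXTERNAL,cv2.CHAIN_APPROX_NONE); k=max(cs,key=len)[:,0]
    return rect(onz(c,k,z))
E
python3 - <<'E'
from h import *
c=dict(np.load('top0.npz'));f=c['frame'];X=cloud(c);X[c['depth']==0]=9
roi=np.zeros(f.shape[:2],np.uint8);roi[140:262,160:390]=255
for nm,lo,hi,z in[('tin',(60,80,30),(90,255,255),.0535),('red',(0,170,60),(4,255,255),.05),('yellow',(22,150,60),(32,255,255),.05),('blue',(105,120,60),(120,255,255),.05),('handle',(8,150,80),(20,255,255),.018),('mat',(0,0,0),(180,255,45),.003)]:
    mm=mask(f,lo,hi)&roi
    for m in comps(mm,1):
        top=X[m]; top=top[abs(top[:,2]-z)<.005]
        m2=cv2.morphologyEx(np.uint8(m),cv2.MORPH_CLOSE,np.ones((9,9)))
        print(nm,m.sum(),prect(c,m2,z),'cloud at z:',rect(top),len(top))
m=np.zeros_like(roi);m[160:200,362:378]=255;m&=mask(f,(0,0,100),(180,80,255))
print('blade',prect(c,comps(m,1)[0],.012))
E
```

```text
tin 4008 [483.8 162.9 282.2 181.1   4. ] cloud at z: [483.6 164.3 282.3 179.3   4.1] 3441
red 1174 [ 621.2 -281.2  132.4  114.4   88.9] cloud at z: [ 619.5 -281.2  132.5  112.5   88.2] 161
yellow 1227 [ 496.5 -285.5  133.8  112.7   88.2] cloud at z: [ 495.7 -285.4  135.1  109.9   88.7] 141
blue 1315 [ 369.6 -250.9  135.7  114.9  -89.1] cloud at z: [ 368.4 -250.9  136.2  113.   -88.5] 172
handle 170 [ 469.5 -422.3   86.9   24.2  -10.5] cloud at z: [ 469.1 -420.9   86.1   22.2  -10.9] 111
mat 1895 [ 500.9 -433.2  255.3  116.4   -4.1] cloud at z: [ 501.  -433.   255.3  117.2   -4. ] 1629
blade [ 553.3 -437.3   81.1   30.1  -10. ]
```

```bash
cat > go.py <<'E'
# go.py x y z yaw(deg) [pitchdown]: prints remaining shift/turn in row units in tool axes (turn last)
import sys;from h import *
s=r.get_state();t=np.array(list(map(float,sys.argv[1:5])))
M=R.from_euler('xyz',s['eef_rot'],degrees=True);N=R.from_euler('xyz',[180,0,t[3]],degrees=True)
print('t',round(s['time_s'],1),'pos',s['tcp_pos'].round(4),'rot',s['eef_rot'].round(1),'j1,j6',s['joints'][[0,5]].round(0),'w',round(s['gripper_width'],4),'F',round(s['gripper_force'],1),s['contact_force'].round(1))
sh=M.inv().apply(t[:3]-s['tcp_pos'])/.02;tu=(M.inv()*N).as_rotvec(degrees=True)/4
n=max(8,int(np.ceil(max(abs(sh).max(),abs(tu).max())/7.6))*8)
print('shift units',sh.round(2),'turn units',tu.round(2),'per row over',n,':',(sh/n).round(3),(tu/n).round(3))
E
for i in 1 2 3; do python3 -m pendant '[[[0.856,0.775,0,0,0,0,0],[0.856,0.775,0,0,0,0,0],[0.856,0.775,0,0,0,0,0],[0.856,0.775,0,0,0,0,0],[0.856,0.775,0,0,0,0,0],[0.856,0.775,0,0,0,0,0],[0.856,0.775,0,0,0,0,0],[0.856,0.775,0,0,0,0,0]]]' 40; done
for i in 1 2 3 4; do python3 -m pendant '[[[0.342,0.754,0,0,0,0,0],[0.342,0.754,0,0,0,0,0],[0.342,0.754,0,0,0,0,0],[0.342,0.754,0,0,0,0,0],[0.342,0.754,0,0,0,0,0],[0.342,0.754,0,0,0,0,0],[0.342,0.754,0,0,0,0,0],[0.342,0.754,0,0,0,0,0]]]'; done
python3 go.py .504 -.428 .2 170
```

```text
time_s: 0.95
tcp_pos: [0.3578, 0.4396, 0.2486]
eef_rot: [180.0, -0.0, -25.0]
contact_force: [1.1, -0.6, 0.6]
gripper_width: 0.0441
gripper_force: 0.0
time_s: 1.75
tcp_pos: [0.4293, 0.2692, 0.2487]
eef_rot: [-180.0, -0.0, -25.0]
contact_force: [1.1, 0.2, 0.5]
gripper_width: 0.0438
gripper_force: 0.0
time_s: 2.55
tcp_pos: [0.5006, 0.0988, 0.2487]
eef_rot: [-180.0, -0.0, -25.0]
contact_force: [-0.5, 0.8, 0.1]
gripper_width: 0.0435
gripper_force: 0.0
time_s: 3.35
tcp_pos: [0.4983, -0.033, 0.2486]
eef_rot: [-180.0, -0.0, -25.0]
contact_force: [0.6, 0.0, 0.1]
gripper_width: 0.0438
gripper_force: 0.0
time_s: 4.15
tcp_pos: [0.4967, -0.1653, 0.2486]
eef_rot: [-180.0, -0.0, -25.0]
contact_force: [0.7, 0.4, -0.3]
gripper_width: 0.044
gripper_force: 0.0
time_s: 4.95
tcp_pos: [0.4952, -0.2976, 0.2486]
eef_rot: [-180.0, 0.0, -25.0]
contact_force: [-0.9, -0.2, 1.1]
gripper_width: 0.0438
gripper_force: 0.0
time_s: 5.75
tcp_pos: [0.4947, -0.4306, 0.2485]
eef_rot: [180.0, 0.0, -25.0]
contact_force: [0.3, -0.5, 0.4]
gripper_width: 0.0436
gripper_force: 0.0
t 5.8 pos [ 0.4947 -0.4306  0.2485] rot [180.   0. -25.] j1,j6 [-24.  89.] w 0.0436 F 0.0 [ 0.3 -0.5  0.4]
shift units [ 0.37 -0.31  2.42] turn units [ 0.   -0.   41.24] per row over 48 : [ 0.008 -0.007  0.051] [ 0.    -0.     0.859]
```

```bash
for i in 1 2 3 4 5 6; do python3 -m pendant '[[[0,0,0.05,0,0,0.859,0],[0,0,0.05,0,0,0.859,0],[0,0,0.05,0,0,0.859,0],[0,0,0.05,0,0,0.859,0],[0,0,0.05,0,0,0.859,0],[0,0,0.05,0,0,0.859,0],[0,0,0.05,0,0,0.859,0],[0,0,0.05,0,0,0.859,0]]]'|grep -E 'pos|rot'; done
python3 - <<'E'
from h import *
c=cap('wrist');f=c['frame'];cv2.imwrite('pics/w1.png',f)
for m in comps(mask(f,(8,130,60),(20,255,255)),2): print('handle',np.argwhere(m).mean(0)[::-1],m.sum(),prect(c,m,.016))
for m in comps(mask(f,(0,0,0),(180,255,40)),3,1000): print('mat',np.argwhere(m).mean(0)[::-1],m.sum(),prect(c,m,.003))
E
python3 go.py .501 -.428 .028 170
```

```text
tcp_pos: [0.4947, -0.4298, 0.2405]
eef_rot: [180.0, 0.0, -52.7]
tcp_pos: [0.4948, -0.4299, 0.2325]
eef_rot: [180.0, -0.0, -80.1]
tcp_pos: [0.4947, -0.4299, 0.2245]
eef_rot: [180.0, 0.0, -107.6]
tcp_pos: [0.4947, -0.4298, 0.2165]
eef_rot: [180.0, -0.0, -135.1]
tcp_pos: [0.4948, -0.4299, 0.2084]
eef_rot: [180.0, -0.0, -162.6]
tcp_pos: [0.4947, -0.4299, 0.2004]
eef_rot: [180.0, -0.0, 169.9]
handle [254.1877551  164.78061224] 980 [ 471.4 -425.3   87.5   23.   -10.1]
handle [254.11538462 104.94230769] 104 [ 419.9 -416.1   22.8    6.9   79.9]
mat [208.97171823 336.44876735] 26731 [ 693.1 -462.4  743.7  231.5   79.9]
mat [382.43021548 266.77130264] 4084 [ 673.8 -278.2  167.9  128.8   79.9]
mat [219.73570363 204.36449528] 4022 [ 543.1 -467.1  151.    84.8  -12.5]
t 10.6 pos [ 0.4947 -0.4298  0.2002] rot [180.   -0.  169.7] j1,j6 [-24. -76.] w 0.0438 F 0.0 [-1.   0.2 -0.3]
shift units [-0.3   0.14  8.61] turn units [ 0.   -0.   -0.07] per row over 16 : [-0.019  0.009  0.538] [ 0.    -0.    -0.005]
```

View pics/w1.png

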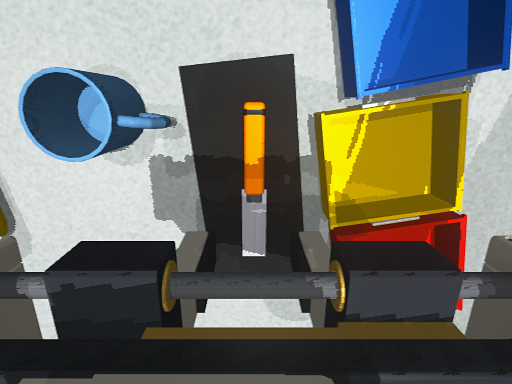

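The wrist view shows the handle centred at (254,150), between the open fingers and in line with the tool. That agrees with the top view to 3 mm. Descending to grasp.

```bash
for i in 1 2; do python3 -m pendant '[[[-0.02,0,0.538,0,0,0,0],[-0.02,0,0.538,0,0,0,0],[-0.02,0,0.538,0,0,0,0],[-0.02,0,0.538,0,0,0,0],[-0.02,0,0.538,0,0,0,0],[-0.02,0,0.538,0,0,0,0],[-0.02,0,0.538,0,0,0,0],[-0.02,0,0.538,0,0,0,0]]]'|grep -E 'pos|contact'; done
python3 -m pendant '[[[0,0,0,0,0,0,-1],[0,0,0,0,0,0,-1],[0,0,0,0,0,0,-1],[0,0,0,0,0,0,-1],[0,0,0,0,0,0,-1],[0,0,0,0,0,0,-1],[0,0,0,0,0,0,-1],[0,0,0,0,0,0,-1]]]' 60
for i in 1; do python3 -m pendant '[[[0,0,-0.5,0,0,0,-1],[0,0,-1,0,0,0,-1],[0,0,-1,0,0,0,-1],[0,0,-1,0,0,0,-1],[0,0,-1,0,0,0,-1],[0,0,-1,0,0,0,-1],[0,0,-1,0,0,0,-1],[0,0,-0.5,0,0,0,-1]]]'; done
python3 go.py .495 -.06 .15 170
```

```text
tcp_pos: [0.4979, -0.4296, 0.1135]
contact_force: [-0.2, 0.1, 0.4]
tcp_pos: [0.501, -0.4303, 0.0275]
contact_force: [-0.3, -0.6, 0.3]
time_s: 13.0
tcp_pos: [0.5012, -0.4304, 0.029]
eef_rot: [-180.0, 0.0, 170.1]
contact_force: [-0.5, 0.6, 4.3]
gripper_width: 0.0211
gripper_force: 60.0
time_s: 13.8
tcp_pos: [0.5014, -0.4306, 0.1707]
eef_rot: [-180.0, 0.1, 170.0]
contact_force: [0.3, -0.4, -1.3]
gripper_width: 0.0207
gripper_force: 60.0
t 13.8 pos [ 0.5014 -0.4306  0.1707] rot [-1.8e+02  1.0e-01  1.7e+02] j1,j6 [-24. -76.] w 0.0207 F 60.0 [ 0.3 -0.4 -1.3]
shift units [ 3.52 18.2   1.01] turn units [-0.01  0.03  0.01] per row over 24 : [0.147 0.758 0.042] [-0.     0.001  0.001]
```

```bash
for i in 1 2 3; do python3 -m pendant '[[[0.147,0.73,0,0,0,0,-1],[0.147,0.73,0,0,0,0,-1],[0.147,0.73,0,0,0,0,-1],[0.147,0.73,0,0,0,0,-1],[0.147,0.73,0,0,0,0,-1],[0.147,0.73,0,0,0,0,-1],[0.147,0.73,0,0,0,0,-1],[0.147,0.73,0,0,0,0,-1]]]'|grep -E 'pos|width'; done
for i in 1 2 3 4; do python3 -m pendant '[[[0,0,0,0,0,-0.812,-1],[0,0,0,0,0,-0.812,-1],[0,0,0,0,0,-0.812,-1],[0,0,0,0,0,-0.812,-1],[0,0,0,0,0,-0.812,-1],[0,0,0,0,0,-0.812,-1],[0,0,0,0,0,-0.812,-1],[0,0,0,0,0,-0.812,-1]]]'|grep -E 'pos|rot|width'; done
python3 go.py .499 -.0545 .0615 -86
python3 - <<'E'
from h import *
for n in('top','wrist','scene'):
    c=cap(n);f=c['frame'];cv2.imwrite(f'pics/{n}2.png',f);np.savez(f'{n}2.npz',frame=f,depth=c['depth'],T=c['T'],camera_matrix=c['camera_matrix'])
s=cv2.imread('pics/scene2.png')[150:290,180:380];w=cv2.imread('pics/wrist2.png')
cv2.imwrite('pics/m2.png',np.hstack([cv2.resize(s,(400,280),interpolation=2),cv2.resize(w,(373,280))]))
E
```

```text
tcp_pos: [0.498, -0.3098, 0.1684]
gripper_width: 0.0213
tcp_pos: [0.495, -0.1908, 0.1684]
gripper_width: 0.0217
tcp_pos: [0.4919, -0.0717, 0.1684]
gripper_width: 0.0213
tcp_pos: [0.4919, -0.0724, 0.1684]
eef_rot: [-180.0, 0.0, -163.8]
gripper_width: 0.0212
tcp_pos: [0.4919, -0.0723, 0.1684]
eef_rot: [-180.0, 0.0, -137.8]
gripper_width: 0.0215
tcp_pos: [0.4919, -0.0723, 0.1684]
eef_rot: [-180.0, 0.0, -111.9]
gripper_width: 0.0215
tcp_pos: [0.4919, -0.0723, 0.1684]
eef_rot: [-180.0, 0.0, -85.9]
gripper_width: 0.0214
t 19.4 pos [ 0.4919 -0.0723  0.1684] rot [-180.     0.   -85.9] j1,j6 [ 14. -10.] w 0.0214 F 60.0 [-0.4 -0.1 -1. ]
shift units [-0.86 -0.42  5.35] turn units [-0.    0.    0.03] per row over 8 : [-0.108 -0.052  0.668] [-0.     0.     0.004]
```

View pics/m2.png

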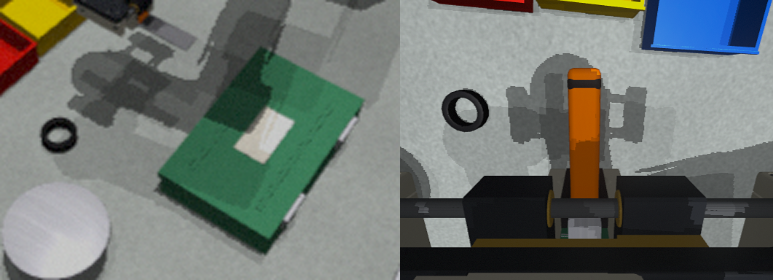

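The scene crop shows the blade at crop pixel (170,30), ahead of the tin's front edge, and the wrist view shows the handle in the fingers. I'll check the blade's height, pitch and tip position from the scene and top clouds.

```bash
python3 - <<'E'
from h import *
for n in('scene2','top2'):
    c=dict(np.load(n+'.npz'));X=cloud(c);X[c['depth']==0]=9
    e=np.array([-.0698,.9976]);a=(X[...,:2]-[.4919,-.0723])@e;l=(X[...,:2]-[.4919,-.0723])@[.9976,.0698]
    m=(a>.02)&(a<.13)&(abs(l)<.03)&(X[...,2]>.11)&(X[...,2]<.18)
    P=X[m];A=a[m];print(n,m.sum(),'max ahead',A.max().round(4) if len(A) else None,'lat',l[m].min().round(4),l[m].max().round(4))
    for lo in(.02,.04,.06,.08): 
        k=(A>lo)&(A<lo+.02)
        if k.any(): print(lo,k.sum(),np.median(P[k,2]).round(4),np.median(l[m][k]).round(4))
    f=c['frame'];mm=comps(mask(f,(60,80,20),(90,255,255)),1)[0]&(abs(X[...,2]-.0535)<.004)
    print('lid',rect(X[mm]))
E
```

```text
scene2 202 max ahead 0.0945 lat -0.0164 0.0172
0.02 54 0.1509 0.0014
0.04 53 0.1505 0.001
0.06 57 0.1507 0.0013
0.08 38 0.1504 -0.0012
lid [486.8 161.1 286.8 181.4   3.8]Traceback (most recent call last):
  File "<stdin>", line 6, in <module>
    return umr_minimum(a, axis, None, out, keepdims, initial, where)
ValueError: zero-size array to reduction operation minimum which has no identity
```

```bash
python3 -m pendant '[[[-0.11,-0.05,0.66,0,0,0,-1],[-0.11,-0.05,0.66,0,0,0,-1],[-0.11,-0.05,0.66,0,0,0,-1],[-0.11,-0.05,0.66,0,0,0,-1],[-0.11,-0.05,0.66,0,0,0,-1],[-0.11,-0.05,0.66,0,0,0,-1],[-0.11,-0.05,0.66,0,0,0,-1],[-0.11,-0.05,0.66,0,0,0,-1]]]'
python3 -m pendant '[[[-0.25,0,0,0,0,0,-1],[-0.25,0,0,0,0,0,-1],[-0.25,0,0,0,0,0,-1],[-0.25,0,0,0,0,0,-1],[-0.25,0,0,0,0,0,-1],[-0.25,0,0,0,0,0,-1],[-0.25,0,0,0,0,0,-1],[-0.25,0,0,0,0,0,-1]]]'
python3 go.py .496 -.0545 .063 -86
```

```text
time_s: 20.35
tcp_pos: [0.4989, -0.0545, 0.0624]
eef_rot: [-180.0, -0.0, -86.1]
contact_force: [0.2, -0.4, -1.1]
gripper_width: 0.0213
gripper_force: 60.0
time_s: 21.15
tcp_pos: [0.496, -0.0145, 0.0629]
eef_rot: [-180.0, 0.0, -86.0]
contact_force: [0.3, 0.0, -1.3]
gripper_width: 0.0216
gripper_force: 60.0
t 21.1 pos [ 0.496  -0.0145  0.0629] rot [-180.    0.  -86.] j1,j6 [ 21. -17.] w 0.0216 F 60.0 [ 0.3  0.  -1.3]
shift units [ 2.    0.14 -0.01] turn units [-0.  0. -0.] per row over 8 : [ 0.25   0.017 -0.001] [-0.     0.    -0.001]
```

```bash
python3 -m pendant '[[[-0.2,0,0,0,0,0,-1],[-0.2,0,0,0,0,0,-1],[-0.2,0,0,0,0,0,-1],[-0.2,0,0,0,0,0,-1],[-0.2,0,0,0,0,0,-1],[-0.2,0,0,0,0,0,-1],[-0.2,0,0,0,0,0,-1],[-0.2,0,0,0,0,0,-1]]]'
python3 -m pendant '[[[0,0,-0.1,0,0,0,-1],[0,0,-0.1,0,0,0,-1],[0,0,-0.1,0,0,0,-1],[0,0,-0.1,0,0,0,-1],[0,0,-0.1,0,0,0,-1],[0,0,-0.1,0,0,0,-1],[0,0,-0.1,0,0,0,-1],[0,0,-0.1,0,0,0,-1]]]'
python3 - <<'E'
from h import *
for n in('scene',):
    c=cap(n);f=c['frame'];cv2.imwrite('pics/p3.png',cv2.resize(f[120:300,190:390],(600,540),interpolation=2))
E
```

```text
time_s: 21.95
tcp_pos: [0.4938, 0.0173, 0.0628]
eef_rot: [-180.0, -0.0, -86.0]
contact_force: [0.3, 0.3, -1.0]
gripper_width: 0.0214
gripper_force: 60.0
time_s: 22.75
tcp_pos: [0.4936, 0.0169, 0.0788]
eef_rot: [180.0, -0.0, -86.0]
contact_force: [-0.9, 1.6, -5.8]
gripper_width: 0.0213
gripper_force: 60.1
```

View pics/p3.png

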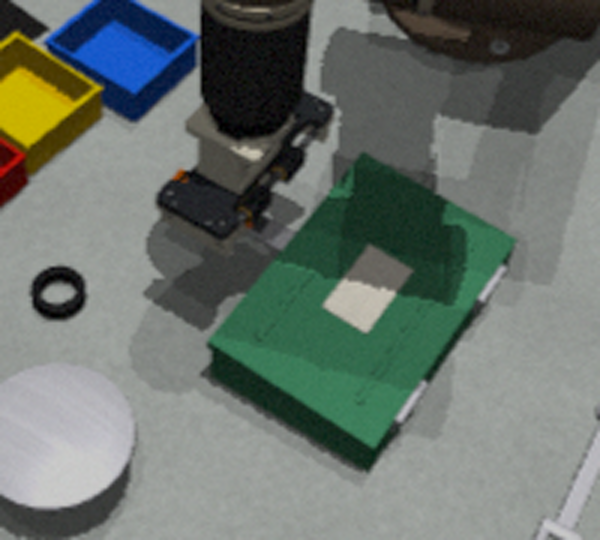

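The lid is rising, with about 5 N on the blade. I'll carry on round the hinge arc.

```bash
python3 -m pendant '[[[-0.08,0,-0.456,0,0,0,-1],[-0.1,0,-0.456,0,0,0,-1],[-0.13,0,-0.456,0,0,0,-1],[-0.16,0,-0.456,0,0,0,-1],[-0.19,0,-0.456,0,0,0,-1],[-0.22,0,-0.456,0,0,0,-1],[-0.25,0,-0.45,0,0,0,-1],[-0.27,0,-0.45,0,0,0,-1]]]'
python3 - <<'E'
from h import *
c=cap('scene');cv2.imwrite('pics/p4.png',c['frame']);X=cloud(c);X[c['depth']==0]=9
m=mask(c['frame'],(60,80,20),(90,255,255))>0;P=X[m];a=(P[:,:2]-[.4787,.2523])@[-.0698,.9976]
k=(abs((P[:,:2]-[.4787,.2523])@[.9976,.0698])<.12)&(a<-.02)&(P[:,2]>.05)&(P[:,2]<.5)&(a>-.19)
print(k.sum(),'theta',np.median(np.arctan2(P[k,2]-.0535,-a[k])))
E
```

```text
time_s: 23.6
tcp_pos: [0.4917, 0.0455, 0.1523]
eef_rot: [180.0, 0.0, -86.0]
contact_force: [-0.6, -2.0, -5.4]
gripper_width: 0.0215
gripper_force: 60.1
3333 theta 0.625575841071343
```

```bash
python3 -m pendant '[[[-0.31,0,-0.36,0,0,0,-1],[-0.33,0,-0.34,0,0,0,-1],[-0.35,0,-0.32,0,0,0,-1],[-0.37,0,-0.3,0,0,0,-1],[-0.39,0,-0.28,0,0,0,-1],[-0.41,0,-0.26,0,0,0,-1],[-0.43,0,-0.23,0,0,0,-1],[-0.45,0,-0.2,0,0,0,-1]]]'
python3 -m pendant '[[[-0.32,0,-0.1,0,0,0,-1],[-0.32,0,-0.1,0,0,0,-1],[-0.32,0,-0.08,0,0,0,-1],[-0.32,0,-0.06,0,0,0,-1],[-0.32,0,-0.05,0,0,0,-1],[-0.32,0,-0.03,0,0,0,-1],[-0.32,0,-0.02,0,0,0,-1],[-0.32,0,0,0,0,0,-1]]]'
python3 -m pendant '[[[-0.3,0,0.02,0,0,0,-1],[-0.3,0,0.03,0,0,0,-1],[-0.3,0,0.05,0,0,0,-1],[-0.3,0,0.06,0,0,0,-1],[-0.3,0,0.08,0,0,0,-1],[-0.3,0,0.1,0,0,0,-1],[-0.3,0,0.1,0,0,0,-1],[-0.3,0,0.1,0,0,0,-1]]]'
python3 - <<'E'
from h import *
c=cap('scene');cv2.imwrite('pics/p5.png',cv2.resize(c['frame'],(800,600)))
E
```

```text
time_s: 24.45
tcp_pos: [0.4877, 0.1065, 0.1978]
eef_rot: [-180.0, 0.0, -86.0]
contact_force: [1.8, -4.0, -3.7]
gripper_width: 0.0212
gripper_force: 60.1
time_s: 25.25
tcp_pos: [0.4841, 0.1573, 0.2062]
eef_rot: [-180.0, 0.0, -86.0]
contact_force: [0.2, -3.3, -0.3]
gripper_width: 0.0214
gripper_force: 60.0
time_s: 26.05
tcp_pos: [0.4807, 0.2052, 0.1951]
eef_rot: [180.0, 0.0, -86.0]
contact_force: [0.0, -1.8, 0.7]
gripper_width: 0.0213
gripper_force: 60.0
```

View pics/p5.png

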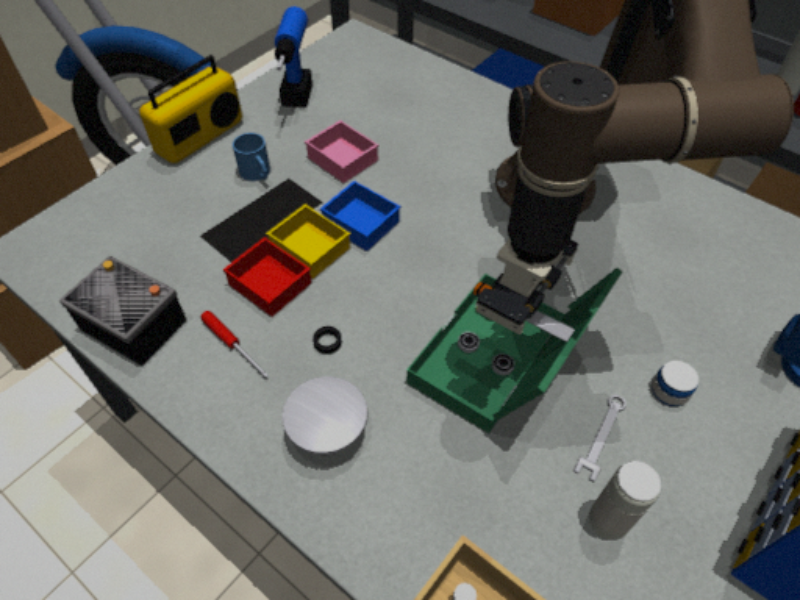

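The scene view shows the lid leaning well back (~1.95 rad), with bearings visible at (468,341) and (503,363) and the scraper still held. Now I'll carry the scraper back to the mat.

```bash
for i in 1 2; do python3 -m pendant '[[[0.87,0,0,0,0,0,-1],[0.87,0,0,0,0,0,-1],[0.87,0,0,0,0,0,-1],[0.87,0,0,0,0,0,-1],[0.87,0,0,0,0,0,-1],[0.87,0,0,0,0,0,-1],[0.87,0,0,0,0,0,-1],[0.87,0,0,0,0,0,-1]]]'|grep -E 'pos|width'; done
for i in 1 2 3 4; do python3 -m pendant '[[[0,0,0,0,0,0.812,-1],[0,0,0,0,0,0.812,-1],[0,0,0,0,0,0.812,-1],[0,0,0,0,0,0.812,-1],[0,0,0,0,0,0.812,-1],[0,0,0,0,0,0.812,-1],[0,0,0,0,0,0.812,-1],[0,0,0,0,0,0.812,-1]]]'|grep -E 'rot|width'; done
for i in 1 2 3; do python3 -m pendant '[[[-0.147,-0.73,0,0,0,0,-1],[-0.147,-0.73,0,0,0,0,-1],[-0.147,-0.73,0,0,0,0,-1],[-0.147,-0.73,0,0,0,0,-1],[-0.147,-0.73,0,0,0,0,-1],[-0.147,-0.73,0,0,0,0,-1],[-0.147,-0.73,0,0,0,0,-1],[-0.147,-0.73,0,0,0,0,-1]]]'|grep -E 'pos|width'; done
python3 go.py .501 -.430 .032 170
python3 - <<'E'
from h import *
c=cap('scene');f=c['frame'];cv2.imwrite('pics/s6.png',f);np.savez('s6.npz',frame=f,depth=c['depth'],T=c['T'],camera_matrix=c['camera_matrix'])
c=cap('top');f=c['frame'];cv2.imwrite('pics/t6.png',cv2.resize(f[140:260,150:270],(600,600),interpolation=2));np.savez('t6.npz',frame=f,depth=c['depth'],T=c['T'],camera_matrix=c['camera_matrix'])
E
```

```text
tcp_pos: [0.4902, 0.0636, 0.1955]
gripper_width: 0.0217
tcp_pos: [0.4995, -0.0752, 0.1955]
gripper_width: 0.0216
eef_rot: [-180.0, 0.0, -112.2]
gripper_width: 0.0215
eef_rot: [180.0, 0.0, -138.2]
gripper_width: 0.0215
eef_rot: [180.0, 0.0, -164.2]
gripper_width: 0.0211
eef_rot: [180.0, 0.0, 169.8]
gripper_width: 0.021
tcp_pos: [0.5023, -0.194, 0.1954]
gripper_width: 0.0214
tcp_pos: [0.5061, -0.3126, 0.1953]
gripper_width: 0.0213
tcp_pos: [0.509, -0.4317, 0.1953]
gripper_width: 0.0216
t 33.3 pos [ 0.509  -0.4317  0.1953] rot [180.  -0. 170.] j1,j6 [-24. -76.] w 0.0216 F 60.0 [-0.   0.3 -2.1]
shift units [0.41 0.02 8.16] turn units [ 0.   -0.    0.01] per row over 16 : [0.026 0.001 0.51 ] [ 0.    -0.     0.001]
```

View pics/t6.png

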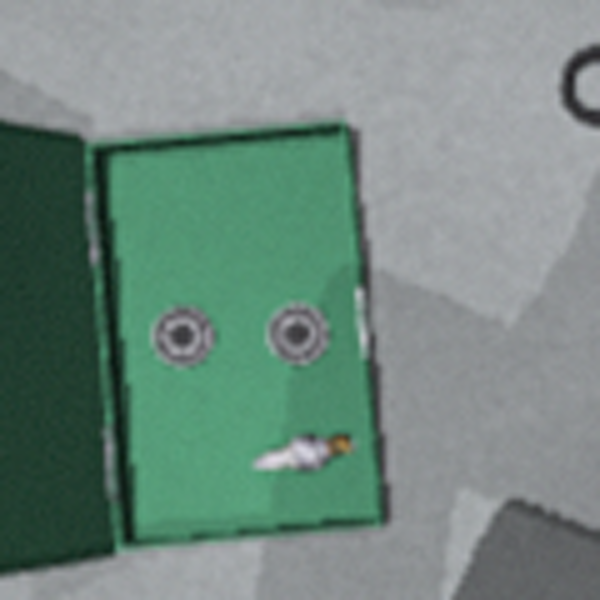

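The top crop (5× from (150,140)) shows three parts: bearings at (183,336) and (298,333), and one plug at (312,452) with its brass thread to the right. There are no pads. I'll set the scraper down and measure these parts at the same time.

```bash
for i in 1 2; do python3 -m pendant '[[[0.026,0,0.515,0,0,0,-1],[0.026,0,0.515,0,0,0,-1],[0.026,0,0.515,0,0,0,-1],[0.026,0,0.515,0,0,0,-1],[0.026,0,0.515,0,0,0,-1],[0.026,0,0.515,0,0,0,-1],[0.026,0,0.515,0,0,0,-1],[0.026,0,0.515,0,0,0,-1]]]'|grep -E 'pos|contact|width'; done
python3 -m pendant '[[[0,0,0.05,0,0,0,-1],[0,0,0.05,0,0,0,-1],[0,0,0,0,0,0,-0.3],[0,0,0,0,0,0,0.0],[0,0,0,0,0,0,0],[0,0,0,0,0,0,0],[0,0,0,0,0,0,0],[0,0,0,0,0,0,0]]]'
for i in 1; do python3 -m pendant '[[[0,0,-0.5,0,0,0,0],[0,0,-1,0,0,0,0],[0,0,-1,0,0,0,0],[0,0,-1,0,0,0,0],[0,0,-1,0,0,0,0],[0,0,-1,0,0,0,0],[0,0,-1,0,0,0,0],[0,0,-1,0,0,0,0]]]'; done
python3 - <<'E'
from h import *
c=dict(np.load('t6.npz'));f=c['frame'];X=cloud(c)
m=np.zeros(f.shape[:2],np.uint8);m[155:243,180:218]=255
m&=cv2.bitwise_not(mask(f,(55,70,20),(95,255,255)))
for q in comps(m,6,15):
    uv=np.argwhere(q).mean(0)[::-1];print(uv.round(1),q.sum(),'z',np.median(X[q][:,2]).round(4),'centre z13',onz(c,uv,.012)[0].round(4),prect(c,q,.012))
w=cap('wrist');m=mask(w['frame'],(8,130,60),(20,255,255))
for q in comps(m,2): print('handle',prect(w,q,.016))
E
python3 go.py .5 .0 .2 170
```

```text
tcp_pos: [0.5049, -0.4297, 0.1121]
contact_force: [0.3, -0.4, -0.2]
gripper_width: 0.0216
tcp_pos: [0.5008, -0.4291, 0.0297]
contact_force: [-0.5, 0.0, -1.9]
gripper_width: 0.0212
time_s: 35.8
tcp_pos: [0.5009, -0.4291, 0.0285]
eef_rot: [-180.0, 0.0, 170.0]
contact_force: [0.8, 0.1, -0.4]
gripper_width: 0.0439
gripper_force: 0.0
time_s: 36.6
tcp_pos: [0.5008, -0.429, 0.1803]
eef_rot: [-180.0, 0.0, 170.0]
contact_force: [-0.3, -0.2, -1.0]
gripper_width: 0.0439
gripper_force: 0.0
[197.7 160.1] 423 z 0.0004 centre z13 [0.647  0.1633 0.012 ] [643.8 160.5 129.8  42.4  88.9]
[209.2 206.2] 131 z 0.016 centre z13 [0.4843 0.1252 0.012 ] [485.1 125.7  41.9  41.7  -0.8]
[186.1 206.8] 127 z 0.0163 centre z13 [0.484  0.2052 0.012 ] [484.1 204.7  41.5  39.6 -45.8]
[209.6 230.3] 87 z 0.0205 centre z13 [0.4008 0.1249 0.012 ] [401.8 126.8  55.3  20.7  88.7]
handle [ 471.8 -424.9   88.    22.9   -9.3]
handle [ 420.  -415.6   21.3    6.4   80. ]
t 36.6 pos [ 0.5021 -0.4301  0.1843] rot [-179.8    0.3  170.1] j1,j6 [-24. -76.] w 0.0442 F 0.0 [ 0.6 -1.6  3.7]
shift units [ 3.8  21.17 -0.86] turn units [-0.04  0.07  0.02] per row over 24 : [ 0.158  0.882 -0.036] [-0.002  0.003  0.001]
```

```bash
for i in 1 2 3 4; do python3 -m pendant '[[[0.14,0.86,0.05,0,0,0,0.45],[0.14,0.86,0.05,0,0,0,0.45],[0.14,0.86,0.05,0,0,0,0.45],[0.14,0.86,0.05,0,0,0,0.45],[0.14,0.86,0.05,0,0,0,0.45],[0.14,0.86,0.05,0,0,0,0.45],[0.14,0.86,0.05,0,0,0,0.45],[0.14,0.86,0.05,0,0,0,0.45]]]'|grep -E 'pos|width'; done
for i in 1 2 3 4; do python3 -m pendant '[[[0,0,0,0,0,-0.812,0.45],[0,0,0,0,0,-0.812,0.45],[0,0,0,0,0,-0.812,0.45],[0,0,0,0,0,-0.812,0.45],[0,0,0,0,0,-0.812,0.45],[0,0,0,0,0,-0.812,0.45],[0,0,0,0,0,-0.812,0.45],[0,0,0,0,0,-0.812,0.45]]]'|grep -E 'pos|rot|width'; done
python3 go.py .484 .205 .14 -86
```

```text
tcp_pos: [0.5025, -0.288, 0.1704]
gripper_width: 0.0634
tcp_pos: [0.504, -0.1487, 0.1624]
gripper_width: 0.0635
tcp_pos: [0.5055, -0.0095, 0.1545]
gripper_width: 0.0635
tcp_pos: [0.5072, 0.1299, 0.1465]
gripper_width: 0.0633
tcp_pos: [0.5074, 0.1292, 0.1465]
eef_rot: [-180.0, 0.0, -163.8]
gripper_width: 0.0633
tcp_pos: [0.5073, 0.1292, 0.1464]
eef_rot: [180.0, -0.0, -137.8]
gripper_width: 0.0634
tcp_pos: [0.5074, 0.1292, 0.1465]
eef_rot: [-180.0, -0.0, -111.9]
gripper_width: 0.0635
tcp_pos: [0.5074, 0.1292, 0.1464]
eef_rot: [180.0, -0.0, -85.9]
gripper_width: 0.0634
t 43.0 pos [0.5074 0.1292 0.1464] rot [180.   -0.  -85.9] j1,j6 [ 36. -32.] w 0.0634 F 0.0 [-0.  -0.4 -0.7]
shift units [-3.87  0.89  0.32] turn units [ 0.   -0.    0.03] per row over 8 : [-0.483  0.112  0.04 ] [ 0.    -0.     0.004]
```

```bash
python3 -m pendant '[[[-0.48,0.11,0,0,0,0,0.45],[-0.48,0.11,0,0,0,0,0.45],[-0.48,0.11,0,0,0,0,0.45],[-0.48,0.11,0,0,0,0,0.45],[-0.48,0.11,0,0,0,0,0.45],[-0.48,0.11,0,0,0,0,0.45],[-0.48,0.11,0,0,0,0,0.45],[-0.48,0.11,0,0,0,0,0.45]]]' 30|grep -E 'pos|width'
python3 - <<'E'
from h import *
c=cap('wrist');f=c['frame'];cv2.imwrite('pics/w7.png',f);X=cloud(c)
m=cv2.bitwise_not(mask(f,(55,70,20),(95,255,255)))
m[(c['depth']==0)|(X[...,2]<.009)|(X[...,2]>.035)|(abs(X[...,0]-.485)>.13)|(abs(X[...,1]-.16)>.08)]=0
for q in comps(m,6,40):
    uv=np.argwhere(q).mean(0)[::-1];P=X[q];print(uv.round(1),q.sum(),'z',np.median(P[:,2]).round(4),P.mean(0).round(4),prect(c,q,.014),rect(P))
E
python3 go.py .484 .205 .027 -86
```

```text
tcp_pos: [0.4846, 0.2048, 0.1465]
gripper_width: 0.0633
[257.5  99.2] 1896 z 0.0153 [0.486  0.1219 0.0153] [485.8 122.3  40.9  40.5  46.8] [485.8 122.3  40.8  40.5  47.5]
[353.3  99.3] 1482 z 0.0195 [0.4054 0.1166 0.0197] [403.5 118.4  71.4  24.  -79.4] [403.3 118.   70.8  24.7 -77.8]
[250.8 187.7] 1448 z 0.0153 [0.4864 0.2012 0.0152] [486.7 201.7  42.3  40.6 -84.9] [486.6 201.9  41.3  40.5 -85.2]
t 43.9 pos [0.4846 0.2057 0.1466] rot [-180.    0.  -86.] j1,j6 [ 44. -40.] w 0.0635 F 0.0 [-0.3  2.   0.6]
shift units [0.04 0.03 5.98] turn units [-0.01  0.    0.  ] per row over 8 : [0.005 0.004 0.747] [-0.001  0.001  0.   ]
```

View pics/w7.png

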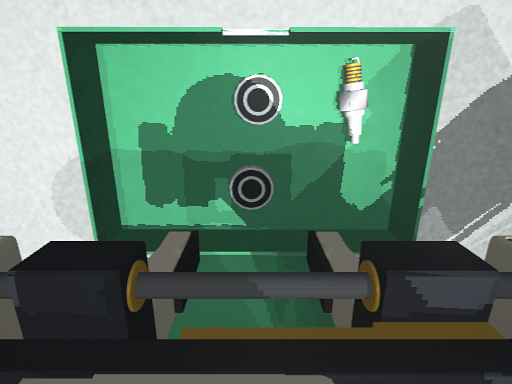

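The wrist view shows the bearings at (257,99) and (251,188) and the plug at (352,99) with its thread up. The positions agree with the top view to about 3 mm. I'll grasp the near bearing (251,188) first.

```bash
python3 -m pendant '[[[0.012,0,0.74,0,0,0,0.45],[0.012,0,0.74,0,0,0,0.45],[0.012,0,0.74,0,0,0,0.45],[0.012,0,0.74,0,0,0,0.45],[0.012,0,0.74,0,0,0,0.45],[0.012,0,0.74,0,0,0,0.45],[0.012,0,0.74,0,0,0,0.45],[0.012,0,0.74,0,0,0,0.45]]]'
python3 -m pendant '[[[0,0,0.05,0,0,0,-1],[0,0,0,0,0,0,-1],[0,0,0,0,0,0,-1],[0,0,0,0,0,0,-1],[0,0,0,0,0,0,-1],[0,0,0,0,0,0,-1],[0,0,0,0,0,0,-1],[0,0,0,0,0,0,-1]]]' 30
python3 -m pendant '[[[0,0,-0.7,0,0,0,-1],[0,0,-0.7,0,0,0,-1],[0,0,-0.7,0,0,0,-1],[0,0,-0.7,0,0,0,-1],[0,0,-0.7,0,0,0,-1],[0,0,-0.7,0,0,0,-1],[0,0,-0.7,0,0,0,-1],[0,0,-0.7,0,0,0,-1]]]'
python3 go.py .37 -.245 .14 -86
```

```text
time_s: 44.7
tcp_pos: [0.485, 0.2021, 0.0276]
eef_rot: [-180.0, 0.0, -86.0]
contact_force: [-0.1, -0.1, -0.3]
gripper_width: 0.0631
gripper_force: 0.0
time_s: 45.5
tcp_pos: [0.4852, 0.2023, 0.0277]
eef_rot: [-180.0, 0.0, -86.0]
contact_force: [-2.6, -0.2, 7.6]
gripper_width: 0.0408
gripper_force: 30.0
time_s: 46.3
tcp_pos: [0.4847, 0.2018, 0.1396]
eef_rot: [180.0, -0.0, -86.0]
contact_force: [0.7, -0.4, -0.8]
gripper_width: 0.0405
gripper_force: 30.0
t 46.3 pos [0.4847 0.2018 0.1396] rot [180.  -0. -86.] j1,j6 [ 44. -40.] w 0.0405 F 30.0 [ 0.7 -0.4 -0.8]
shift units [ 2.189e+01  7.270e+00 -2.000e-02] turn units [ 0.01 -0.   -0.01] per row over 24 : [ 0.912  0.303 -0.001] [ 0. -0. -0.]
```

```bash
for i in 1 2 3 4; do python3 -m pendant '[[[0.73,0.232,0,0,0,0,-1],[0.73,0.232,0,0,0,0,-1],[0.73,0.232,0,0,0,0,-1],[0.73,0.232,0,0,0,0,-1],[0.73,0.232,0,0,0,0,-1],[0.73,0.232,0,0,0,0,-1],[0.73,0.232,0,0,0,0,-1],[0.73,0.232,0,0,0,0,-1]]]'|grep -E 'pos|width'; done
python3 -m pendant '[[[0,0,0.61,0,0,0,-1],[0,0,0.61,0,0,0,-1],[0,0,0.61,0,0,0,-1],[0,0,0.61,0,0,0,-1],[0,0,0.61,0,0,0,-1],[0,0,0.61,0,0,0,-1],[0,0,0.61,0,0,0,-1],[0,0,0.61,0,0,0,-1]]]'
python3 go.py .369 -.275 .042 -86
```

```text
tcp_pos: [0.4557, 0.0816, 0.1391]
gripper_width: 0.0409
tcp_pos: [0.4268, -0.0374, 0.1391]
gripper_width: 0.041
tcp_pos: [0.3977, -0.1564, 0.1391]
gripper_width: 0.0406
tcp_pos: [0.3686, -0.2754, 0.1391]
gripper_width: 0.0405
time_s: 50.3
tcp_pos: [0.3689, -0.2749, 0.0411]
eef_rot: [-180.0, -0.0, -86.0]
contact_force: [-0.0, 0.2, -1.2]
gripper_width: 0.0406
gripper_force: 30.0
t 50.3 pos [ 0.3689 -0.2749  0.0411] rot [-180.   -0.  -86.] j1,j6 [-12.  16.] w 0.0406 F 30.0 [-0.   0.2 -1.2]
shift units [ 0.01 -0.01 -0.05] turn units [-0. -0. -0.] per row over 8 : [ 0.001 -0.001 -0.006] [-0.    -0.    -0.001]
```

```bash
python3 -m pendant '[[[0,0,0,0,0,0,0.25],[0,0,0,0,0,0,0.25],[0,0,0,0,0,0,0.25],[0,0,-0.6,0,0,0,0.25],[0,0,-1,0,0,0,0.25],[0,0,-1,0,0,0,0.25],[0,0,-1,0,0,0,0.25],[0,0,-1,0,0,0,0.25]]]'|grep -E 'pos|width'
for i in 1 2 3; do python3 -m pendant '[[[-0.812,-0.3,0,0,0,0,0.45],[-0.812,-0.3,0,0,0,0,0.45],[-0.812,-0.3,0,0,0,0,0.45],[-0.812,-0.3,0,0,0,0,0.45],[-0.812,-0.3,0,0,0,0,0.45],[-0.812,-0.3,0,0,0,0,0.45],[-0.812,-0.3,0,0,0,0,0.45],[-0.812,-0.3,0,0,0,0,0.45]]]'|grep -E 'pos|width'; done
python3 go.py .4855 .124 .029 -86
python3 - <<'E'
from h import *
c=cap('top');X=cloud(c);m=np.zeros((384,512),np.uint8);m[210:262,300:340]=255;m&=cv2.bitwise_not(mask(c['frame'],(100,100,30),(125,255,255)))
for q in comps(m,4,20): print(np.argwhere(q).mean(0)[::-1].round(),q.sum(),X[q].mean(0).round(3))
E
```

```text
tcp_pos: [0.3694, -0.2745, 0.1352]
gripper_width: 0.0547
tcp_pos: [0.4085, -0.1408, 0.1344]
gripper_width: 0.0635
tcp_pos: [0.4474, -0.0077, 0.1344]
gripper_width: 0.0633
tcp_pos: [0.4863, 0.1259, 0.1335]
gripper_width: 0.0636
t 53.5 pos [0.4863 0.1259 0.1335] rot [180.  -0. -86.] j1,j6 [ 37. -33.] w 0.0636 F 0.0 [-0.6  0.  -0.2]
shift units [0.09 0.04 5.22] turn units [ 0. -0. -0.] per row over 8 : [0.011 0.005 0.653] [ 0. -0. -0.]
[319. 215.] 427 [ 0.446 -0.257  0.012]
[320. 258.] 283 [ 0.297 -0.255  0.01 ]
[324. 238.] 119 [ 0.366 -0.27   0.017]
```

Bearing 1 is in the blue bin at (0.366,-0.270). Now bearing 2.

```bash
python3 -m pendant '[[[0.01,0,0.653,0,0,0,0.45],[0.01,0,0.653,0,0,0,0.45],[0.01,0,0.653,0,0,0,0.45],[0.01,0,0.653,0,0,0,0.45],[0.01,0,0.653,0,0,0,0.45],[0.01,0,0.653,0,0,0,0.45],[0.01,0,0.653,0,0,0,0.45],[0.01,0,0.653,0,0,0,0.45]]]'|grep -E 'pos|width'
python3 -m pendant '[[[0,0,0,0,0,0,-1],[0,0,0,0,0,0,-1],[0,0,0,0,0,0,-1],[0,0,0,0,0,0,-1],[0,0,0,0,0,0,-1],[0,0,0,0,0,0,-1],[0,0,0,0,0,0,-1],[0,0,0,0,0,0,-1]]]' 30|grep -E 'pos|width|force'
python3 -m pendant '[[[0,0,-0.7,0,0,0,-1],[0,0,-0.7,0,0,0,-1],[0,0,-0.7,0,0,0,-1],[0,0,-0.7,0,0,0,-1],[0,0,-0.7,0,0,0,-1],[0,0,-0.7,0,0,0,-1],[0,0,-0.7,0,0,0,-1],[0,0,-0.7,0,0,0,-1]]]'|grep -E 'pos|width'
python3 go.py .369 -.222 .14 -86
```

```text
tcp_pos: [0.4862, 0.1234, 0.0284]
gripper_width: 0.0633
tcp_pos: [0.4864, 0.1232, 0.0296]
contact_force: [-1.4, 1.1, 7.3]
gripper_width: 0.0403
gripper_force: 30.0
tcp_pos: [0.4856, 0.1226, 0.1414]
gripper_width: 0.0406
t 56.0 pos [0.4856 0.1226 0.1414] rot [180.  -0. -86.] j1,j6 [ 37. -33.] w 0.0406 F 30.0 [ 0.3 -0.4  0.2]
shift units [16.78  7.01  0.08] turn units [ 0.01 -0.   -0.01] per row over 24 : [0.699 0.292 0.003] [ 0. -0. -0.]
```

```bash
for i in 1 2 3; do python3 -m pendant '[[[0.7,0.292,0,0,0,0,-1],[0.7,0.292,0,0,0,0,-1],[0.7,0.292,0,0,0,0,-1],[0.7,0.292,0,0,0,0,-1],[0.7,0.292,0,0,0,0,-1],[0.7,0.292,0,0,0,0,-1],[0.7,0.292,0,0,0,0,-1],[0.7,0.292,0,0,0,0,-1]]]'|grep -E 'pos|width'; done
python3 -m pendant '[[[0,0,0.61,0,0,0,-1],[0,0,0.61,0,0,0,-1],[0,0,0.61,0,0,0,-1],[0,0,0.61,0,0,0,-1],[0,0,0.61,0,0,0,-1],[0,0,0.61,0,0,0,-1],[0,0,0.61,0,0,0,-1],[0,0,0.61,0,0,0,-1]]]'|grep -E 'pos|width|contact'
python3 -m pendant '[[[0,0,0,0,0,0,0.25],[0,0,0,0,0,0,0.25],[0,0,0,0,0,0,0.25],[0,0,-0.6,0,0,0,0.25],[0,0,-1,0,0,0,0.25],[0,0,-1,0,0,0,0.25],[0,0,-1,0,0,0,0.25],[0,0,-1,0,0,0,0.25]]]'|grep -E 'pos|width'
python3 go.py .4035 .1155 .13 -78.5
```

```text
tcp_pos: [0.4467, 0.0066, 0.141]
gripper_width: 0.0408
tcp_pos: [0.4078, -0.1082, 0.141]
gripper_width: 0.0408
tcp_pos: [0.3688, -0.2231, 0.1411]
gripper_width: 0.0409
tcp_pos: [0.3692, -0.2226, 0.043]
contact_force: [0.5, 0.5, -1.1]
gripper_width: 0.0408
tcp_pos: [0.3696, -0.2221, 0.1371]
gripper_width: 0.055
t 60.0 pos [ 0.3696 -0.2221  0.1371] rot [-179.9   -0.   -86. ] j1,j6 [-5.  9.] w 0.055 F 0.0 [ 0.5 -0.5  0.5]
shift units [-16.72  -2.87   0.36] turn units [-0.02 -0.01 -1.88] per row over 24 : [-0.697 -0.119  0.015] [-0.001 -0.    -0.078]
```

```bash
for i in 1 2; do python3 -m pendant '[[[-0.697,-0.22,0,0,0,0,0],[-0.697,-0.22,0,0,0,0,0],[-0.697,-0.22,0,0,0,0,0],[-0.697,-0.22,0,0,0,0,0],[-0.697,-0.22,0,0,0,0,0],[-0.697,-0.22,0,0,0,0,0],[-0.697,-0.22,0,0,0,0,0],[-0.697,-0.22,0,0,0,0,0]]]'|grep -E 'pos|width'; done
python3 -m pendant '[[[-0.697,0.083,0,0,0,-0.235,0],[-0.697,0.083,0,0,0,-0.235,0],[-0.697,0.083,0,0,0,-0.235,0],[-0.697,0.083,0,0,0,-0.235,0],[-0.697,0.083,0,0,0,-0.235,0],[-0.697,0.083,0,0,0,-0.235,0],[-0.697,0.083,0,0,0,-0.235,0],[-0.697,0.083,0,0,0,-0.235,0]]]'|grep -E 'pos|rot|width'
python3 go.py .4035 .1155 .029 -78.5
python3 - <<'E'
from h import *
c=cap('top');X=cloud(c);m=np.zeros((384,512),np.uint8);m[220:252,304:337]=255;m&=cv2.bitwise_not(mask(c['frame'],(100,100,30),(125,255,255)))
for q in comps(m,4,20): print(np.argwhere(q).mean(0)[::-1].round(),q.sum(),X[q].mean(0).round(3))
E
```

```text
tcp_pos: [0.3972, -0.1078, 0.1363]
gripper_width: 0.0439
tcp_pos: [0.4246, 0.0061, 0.1362]
gripper_width: 0.0441
tcp_pos: [0.3969, 0.1151, 0.1359]
eef_rot: [-180.0, 0.0, -78.5]
gripper_width: 0.0438
t 62.4 pos [0.3969 0.1151 0.1359] rot [-180.     0.   -78.5] j1,j6 [ 44. -32.] w 0.0438 F 0.0 [ 0.9 -0.5 -0.6]
shift units [ 0.05 -0.32  5.35] turn units [-0.01  0.01  0.01] per row over 8 : [ 0.006 -0.04   0.668] [-0.002  0.001  0.002]
[324. 238.] 120 [ 0.366 -0.27   0.016]
[309. 238.] 114 [ 0.366 -0.218  0.029]
[314. 220.] 20 [ 0.429 -0.239  0.001]
```

```bash
python3 -m pendant '[[[0.006,-0.04,0.668,0,0,0,0],[0.006,-0.04,0.668,0,0,0,0],[0.006,-0.04,0.668,0,0,0,0],[0.006,-0.04,0.668,0,0,0,0],[0.006,-0.04,0.668,0,0,0,0],[0.006,-0.04,0.668,0,0,0,0],[0.006,-0.04,0.668,0,0,0,0],[0.006,-0.04,0.668,0,0,0,0]]]'|grep -E 'pos|width|contact'
python3 -m pendant '[[[0,0,0,0,0,0,-1],[0,0,0,0,0,0,-1],[0,0,0,0,0,0,-1],[0,0,0,0,0,0,-1],[0,0,0,0,0,0,-1],[0,0,0,0,0,0,-1],[0,0,0,0,0,0,-1],[0,0,0,0,0,0,-1]]]' 30|grep -E 'pos|width|force'
python3 -m pendant '[[[0,0,-0.7,0,0,0,-1],[0,0,-0.7,0,0,0,-1],[0,0,-0.7,0,0,0,-1],[0,0,-0.7,0,0,0,-1],[0,0,-0.7,0,0,0,-1],[0,0,-0.7,0,0,0,-1],[0,0,-0.7,0,0,0,-1],[0,0,-0.7,0,0,0,-1]]]'|grep -E 'pos|width'
python3 go.py .620 -.281 .14 -78.5
python3 - <<'E'
from h import *
c=cap('scene');a=c['frame'][110:210,120:240];b=c['frame'][150:290,240:360]
cv2.imwrite('pics/p8.png',np.hstack([cv2.resize(a,(400,333),interpolation=2),cv2.resize(b,(285,333),interpolation=2)]))
E
```

```text
tcp_pos: [0.4038, 0.1148, 0.0285]
contact_force: [-0.0, -0.1, -0.1]
gripper_width: 0.0434
tcp_pos: [0.4039, 0.1149, 0.0293]
contact_force: [-2.1, -0.5, 6.5]
gripper_width: 0.0211
gripper_force: 30.0
tcp_pos: [0.4032, 0.1144, 0.1413]
gripper_width: 0.021
t 64.8 pos [0.4032 0.1144 0.1413] rot [-180.     0.   -78.5] j1,j6 [ 43. -32.] w 0.021 F 30.0 [-0.4 -0.1 -0.1]
shift units [21.54 -6.68  0.06] turn units [-0.  0. -0.] per row over 24 : [ 0.897 -0.278  0.002] [-0.  0. -0.]
```

View pics/p8.png

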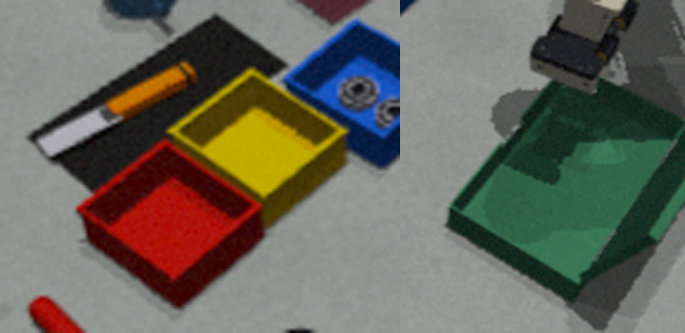

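Both bearings lie in the blue bin, the scraper is on the mat and the tin looks empty. Taking the plug to the red bin.

```bash
for i in 1 2 3; do python3 -m pendant '[[[0.897,-0.278,0,0,0,0,-1],[0.897,-0.278,0,0,0,0,-1],[0.897,-0.278,0,0,0,0,-1],[0.897,-0.278,0,0,0,0,-1],[0.897,-0.278,0,0,0,0,-1],[0.897,-0.278,0,0,0,0,-1],[0.897,-0.278,0,0,0,0,-1],[0.897,-0.278,0,0,0,0,-1]]]'|grep -E 'pos|width'; done
python3 -m pendant '[[[0,0,0.6,0,0,0,-1],[0,0,0.6,0,0,0,-1],[0,0,0.6,0,0,0,-1],[0,0,0.6,0,0,0,-1],[0,0,0.6,0,0,0,-1],[0,0,0.6,0,0,0,-1],[0,0,0.6,0,0,0,-1],[0,0,0.6,0,0,0,-1]]]'|grep -E 'pos|width|contact'
python3 -m pendant '[[[0,0,0,0,0,0,0],[0,0,0,0,0,0,0],[0,0,0,0,0,0,0],[0,0,-0.6,0,0,0,0],[0,0,-1,0,0,0,0],[0,0,-1,0,0,0,0],[0,0,-1,0,0,0,0],[0,0,-1,0,0,0,0]]]'|grep -E 'pos|width'
python3 go.py .50 .0 .25 -86
python3 - <<'E'
from h import *
c=cap('scene');a=c['frame'][110:210,120:260];X=cloud(c);X[c['depth']==0]=9
d=X[...,:2]-[.4787,.2523];e=d@[-.0698,.9976];l=d@[.9976,.0698]
k=(mask(c['frame'],(55,60,15),(95,255,255))>0)&(abs(l)<.13)&(X[...,2]>.07)&(X[...,2]<.3)&(abs(e)<.15)
P=X[k];print('lid pts',k.sum(),'angle',np.pi-np.arctan2(np.median(P[:,2]-.0505),np.median(e[k])),'max e,z',e[k].max().round(3),P[:,2].max().round(3))
cv2.imwrite('pics/p9.png',cv2.resize(a,(560,400),interpolation=2))
E
```

```text
tcp_pos: [0.4757, -0.018, 0.1403]
gripper_width: 0.0217
tcp_pos: [0.5479, -0.1497, 0.1401]
gripper_width: 0.0213
tcp_pos: [0.62, -0.2814, 0.1399]
gripper_width: 0.0221
tcp_pos: [0.6201, -0.2807, 0.0435]
contact_force: [-0.2, 0.3, -0.3]
gripper_width: 0.0221
tcp_pos: [0.6204, -0.2809, 0.1392]
gripper_width: 0.0437
t 68.8 pos [ 0.6204 -0.2809  0.1392] rot [-179.9   -0.   -78.5] j1,j6 [-8. 19.] w 0.0437 F 0.0 [0.3 0.3 1.2]
shift units [-14.96   3.09  -5.56] turn units [-0.03 -0.01  1.88] per row over 16 : [-0.935  0.193 -0.347] [-0.002 -0.001  0.117]
lid pts 1175 angle 1.9314328510805667 max e,z 0.066 0.225
```

View pics/p9.png

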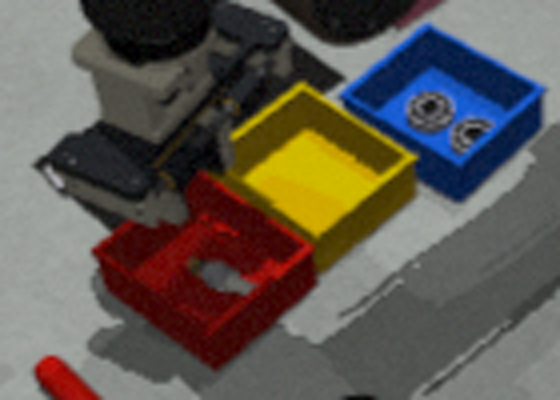

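The plug lies in the red bin at (220,275), both bearings are in the blue one, and the lid stands at 1.93 rad. Now I'll go over and behind the lid with closed fingers.

```bash
for i in 1 2; do python3 -m pendant '[[[-0.935,0.19,-0.43,0,0,0.117,-1],[-0.935,0.19,-0.43,0,0,0.117,-1],[-0.935,0.19,-0.43,0,0,0.117,-1],[-0.935,0.19,-0.43,0,0,0.117,-1],[-0.935,0.19,-0.43,0,0,0.117,-1],[-0.935,0.19,-0.43,0,0,0.117,-1],[-0.935,0.19,-0.43,0,0,0.117,-1],[-0.935,0.19,-0.43,0,0,0.117,-1]]]'|grep -E 'pos|width'; done
python3 go.py .47 .377 .28 -86
```

```text
tcp_pos: [0.5644, -0.138, 0.2073]
gripper_width: 0.0005
tcp_pos: [0.518, 0.0075, 0.276]
gripper_width: -0.0001
t 70.5 pos [0.518  0.0075 0.276 ] rot [-179.9    0.   -86. ] j1,j6 [ 23. -19.] w -0.0001 F 0.0 [ 1.5 -0.4  0.8]
shift units [-18.6    1.1   -0.19] turn units [-0.03  0.01 -0.  ] per row over 24 : [-0.775  0.046 -0.008] [-0.001  0.    -0.   ]
```

```bash
for i in 1 2 3; do python3 -m pendant '[[[-0.775,0.046,-0.01,0,0,0,-1],[-0.775,0.046,-0.01,0,0,0,-1],[-0.775,0.046,-0.01,0,0,0,-1],[-0.775,0.046,-0.01,0,0,0,-1],[-0.775,0.046,-0.01,0,0,0,-1],[-0.775,0.046,-0.01,0,0,0,-1],[-0.775,0.046,-0.01,0,0,0,-1],[-0.775,0.046,-0.01,0,0,0,-1]]]'|grep -E 'pos|contact'; done
python3 -m pendant '[[[0,0,0.44,0,0,0,-1],[0,0,0.44,0,0,0,-1],[0,0,0.44,0,0,0,-1],[0,0,0.44,0,0,0,-1],[0,0,0.44,0,0,0,-1],[0,0,0.44,0,0,0,-1],[0,0,0.44,0,0,0,-1],[0,0,0.44,0,0,0,-1]]]'|grep -E 'pos|contact'
python3 -m pendant '[[[0.4,0,0,0,0,0,-1],[0.4,0,0,0,0,0,-1],[0.4,0,0,0,0,0,-1],[0.4,0,0,0,0,0,-1],[0.4,0,0,0,0,0,-1],[0.4,0,0,0,0,0,-1],[0.4,0,0,0,0,0,-1],[0.4,0,0,0,0,0,-1]]]'|grep -E 'pos|contact'
```

```text
tcp_pos: [0.5021, 0.1312, 0.276]
contact_force: [-0.3, -0.5, -0.7]
tcp_pos: [0.4861, 0.2545, 0.2773]
contact_force: [0.0, 0.5, 0.0]
tcp_pos: [0.4701, 0.3777, 0.2789]
contact_force: [0.1, 0.1, -0.3]
tcp_pos: [0.4703, 0.3763, 0.2078]
contact_force: [-0.4, 0.4, 0.9]
tcp_pos: [0.4753, 0.3129, 0.2093]
contact_force: [-0.4, 4.2, 2.7]
```

```bash
for i in 1 2 3; do python3 -m pendant '[[[0.36,0,0,0,0,0,-1],[0.36,0,0,0,0,0,-1],[0.36,0,0,0,0,0,-1],[0.36,0,0,0,0,0,-1],[0.36,0,0,0,0,0,-1],[0.36,0,0,0,0,0,-1],[0.36,0,0,0,0,0,-1],[0.36,0,0,0,0,0,-1]]]'|grep -E 'pos|contact'; done
python3 - <<'E'
from h import *
c=cap('scene');X=cloud(c);X[c['depth']==0]=9;cv2.imwrite('pics/p10.png',cv2.resize(c['frame'][60:330,160:440],(560,540)))
E
```

```text
tcp_pos: [0.4786, 0.2545, 0.2082]
contact_force: [-0.1, 3.0, -2.1]
tcp_pos: [0.4828, 0.197, 0.2086]
contact_force: [0.7, 1.9, -0.2]
tcp_pos: [0.4868, 0.1394, 0.2086]
contact_force: [-0.6, 0.2, 0.5]
```

View pics/p10.png

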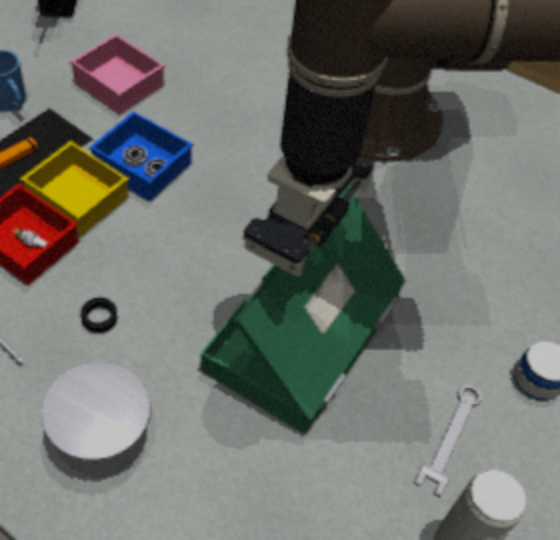

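The lid is leaning forward at about 0.85 rad with the fingertips just above its outer face. Pressing it down.

```bash
for i in 1 2; do python3 -m pendant '[[[0.12,0,0.38,0,0,0,-1],[0.12,0,0.38,0,0,0,-1],[0.12,0,0.38,0,0,0,-1],[0.12,0,0.38,0,0,0,-1],[0.12,0,0.38,0,0,0,-1],[0.12,0,0.38,0,0,0,-1],[0.12,0,0.38,0,0,0,-1],[0.12,0,0.38,0,0,0,-1]]]'|grep -E 'pos|contact'; done
python3 -m pendant '[[[0,0,0.06,0,0,0,-1],[0,0,0.06,0,0,0,-1],[0,0,0.06,0,0,0,-1],[0,0,0.06,0,0,0,-1],[0,0,0.06,0,0,0,-1],[0,0,0.06,0,0,0,-1],[0,0,0.06,0,0,0,-1],[0,0,0.06,0,0,0,-1]]]'|grep -E 'pos|contact'
```

```text
tcp_pos: [0.4881, 0.1208, 0.147]
contact_force: [-0.3, -0.5, 1.0]
tcp_pos: [0.4896, 0.1018, 0.0863]
contact_force: [-0.4, 1.6, 1.1]
tcp_pos: [0.4896, 0.1019, 0.0773]
contact_force: [0.3, -1.3, 1.7]
```

```bash
python3 -m pendant '[[[0,0,0.04,0,0,0,-1],[0,0,0.04,0,0,0,-1],[0,0,0.04,0,0,0,-1],[0,0,0.04,0,0,0,-1],[0,0,0.03,0,0,0,-1],[0,0,0.03,0,0,0,-1],[0,0,0,0,0,0,-1],[0,0,0,0,0,0,-1]]]'|grep -E 'pos|contact'
```

```text
tcp_pos: [0.4897, 0.1019, 0.0755]
contact_force: [-11.8, -0.9, 32.0]
```

The lid pressed back with 32 N, so it is against its stop. I'll back off and verify.

```bash
for i in 1 2; do python3 -m pendant '[[[0.2,0,-0.5,0,0,0,-1],[0.2,0,-0.5,0,0,0,-1],[0.2,0,-0.5,0,0,0,-1],[0.2,0,-0.5,0,0,0,-1],[0.2,0,-0.5,0,0,0,-1],[0.2,0,-0.5,0,0,0,-1],[0.2,0,-0.5,0,0,0,-1],[0.2,0,-0.5,0,0,0,-1]]]'|grep -E 'time|pos|contact'; done
python3 - <<'E'
from h import *
c=cap('scene');X=cloud(c);X[c['depth']==0]=9;f=c['frame'];cv2.imwrite('pics/p11.png',cv2.resize(f,(720,540)))
d=X[...,:2]-[.4787,.2523];e=d@[-.0698,.9976];l=d@[.9976,.0698]
k=(abs(l)<.12)&(X[...,2]>.04)&(X[...,2]<.12)&(e<-.02)&(e>-.17)&(mask(f,(55,60,15),(95,255,255))>0)
print(k.sum(),'slope/intercept',np.polyfit(-e[k],X[k][:,2],1).round(4),'rear z',np.median(X[k][e[k]>-.06,2]).round(4),'front z',np.median(X[k][e[k]<-.13,2]).round(4))
t=dict(np.load('top0.npz'));c=cap('top')
q=comps(mask(c['frame'],(8,150,80),(20,255,255))&np.pad(np.full((122,70),255,np.uint8),((140,122),(330,112))),1)[0];print('handle',prect(c,q,.018))
E
```

```text
time_s: 80.95
tcp_pos: [0.4917, 0.0696, 0.1538]
contact_force: [-0.2, -0.8, 0.7]
time_s: 81.75
tcp_pos: [0.494, 0.0377, 0.2338]
contact_force: [1.3, -0.2, -0.9]
3043 slope/intercept [-0.0007  0.0517] rear z 0.0518 front z 0.0517
handle [ 502.7 -440.5   98.5   24.8  -11.8]
```

View pics/p11.png

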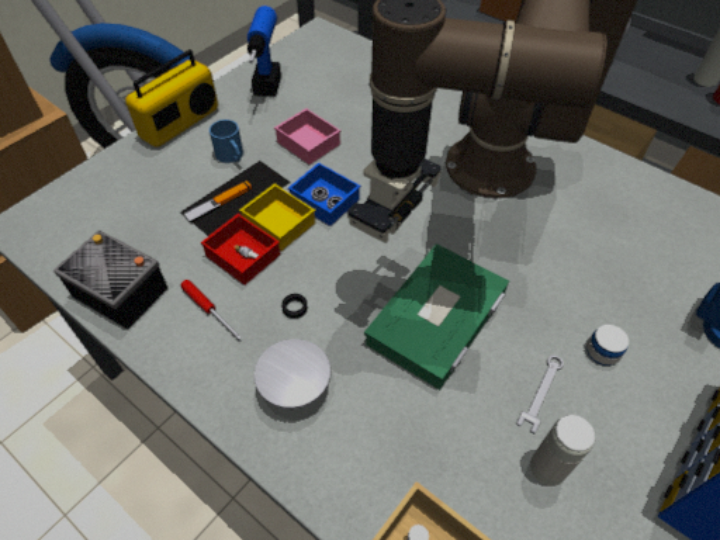

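The picture shows the lid flat (slope ≈ 0), the plug in the red bin at (247,252) and the bearings in the blue one at (325,193). The scraper was knocked about 3 cm, but its origin is still about 1 cm from the mat's centre, so it's well within limits. Nothing else has moved.

```bash
python3 -c "
from plant import r
print(r.close_job())"
```

```text
the job is handed in; nothing more can be done
None
```

Job handed in at about 82 s with no verdict returned: I pried the lid up with the scraper, put the one plug in red and both bearings in blue (no pads were present), shut the tin, and left the scraper on its mat.

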